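Clamp a loudspeaker in the assembly fixture

ROBOT

A 6-joint arm with a two-finger parallel gripper is mounted at the origin on the work surface. World frame = base frame: x ahead of the robot, y to its left, z up, the work surface at z = 0. Lengths are in m, angles in rad, forces in N, time in s.
With the tool pointing down it reaches from about 0.35 to 0.85 m from the base axis. Payload 8.1 kg.
Tool frame: the origin (TCP) lies on the centre line of the jaws, within the pads' length; the fingertips stand robot.tips_ahead ahead of it and the grasp point (between the pads) lies 6 mm ahead of it (robot.tips_ahead is the distance from the TCP to the fingertips, in m); z points along the fingers, y is the line along which they close (so a half turn about z gives the same grasp; the last joint's range is limited). The gripper opens to 93 mm and grips with 3 to 60 N. Pads are 15 mm wide; open, the fingers measure 128 mm over their backs; the gripper's body (75 mm by 188 mm) begins 65 mm behind the grasp point.
Start: joints at [1.226, 0.13, 1.488, -0, 1.523, -0.085], TCP at [0.154, 0.58, 0.244] pointing down, gripper open.
Joint ranges: [-2.96, 2.96], [-0.89, 2.26], [0.02, 2.5], [-1.34, 4.48], [0, 2.73], [-2.66, 2.66]. Speed limits (rad/s): [2.39, 2.39, 2.79, 3.14, 3.14, 3.14].

INTERFACE

Orientations are given as a rotation vector (axis times angle).
In Python, from plant import robot gives the robot as it stands.
- The arm moves only by the tool apply_moves, never from a script. Its arguments are lists of equal length, an entry for each row: "delta_pos": the shift along the tool's x, y, z in cm, a list of three; "twist": the turn about the tool's z in rad. A call has 1 to 8 rows; each row shifts and turns the commanded pose from where the row before left it, along the tool's axes as they then stand; what a row does not reach is not made up. A row lasts 1/8 s, in which the tool goes at most 62.5 mm and 10.7 degrees, less where a joint would pass 70% of its speed; a pose out of reach is approached as far as the arm can. A call with a gripper value outside its range is refused whole. "gripper" is the finger opening in cm, from 0 to 9.3, set as the call begins (left out, the last holds). The fingers move at their own pace and stop on an object; "squeeze" is the grip in N (left out, the last holds). Time passes only in rows, so rows that do not move let the fingers close. It gives the time, the measured TCP pose, the force, the opening and the grip force at its end, in the units of the state.
- robot.read_state(): the state, without advancing time (a new reading comes with each control period).
- robot.read_camera(name): name is "scene" or "top" or "wrist"; returns a dict with "frame" (384x512x3 uint8, red, green, blue), "vertical_fov" (degrees; the focal length in pixels is half the picture's height over the tangent of half this angle, whatever the lens; pixels are square), "cx", "cy" (the principal point, pixels), "k1" (the pictures are not rectified: a ray, as slopes to the right and down, at radius r is drawn at 1 + k1 r^2 times it, then the intrinsics apply), "R" (3x3) and "t" (3): a world point X has camera coordinates R X + t. Camera axes: x right, y down, z forward; pixel columns grow to the right and rows downward; lengths in m; the calibration is good to about 2 mm. A picture is of the moment at which its call begins. There is no depth.
- robot.close_job(): hands the job in; it is judged then, once.
The state is a dict: "t": time; "q": joint angles; "dq": joint speeds; "joint_torque": joint torques, N m; "tool_pos": TCP position; "orientation": TCP orientation; "force": force on the tool from outside, world axes, zero at the start; "wrist_torque": the same for the moment, N m; "opening": finger opening in m; "gripper_force": force on a finger pad.
Only numpy, scipy, OpenCV 4.12 (cv2) and the standard library are available. Lean on these libraries where they do the work, as an engineer would, in place of code of your own. Each camera call takes 0.05 s, during which the arm holds its last target. There are 200 camera calls.

TASK

Slide the blue stop of the fixture along until the small loudspeaker is held snugly between it and the fixed jaw, with no gap on either side, then lock the stop there by turning its orange clamp knob clockwise (seen from above) about a quarter turn until it is tight, and let go. Do not touch the loudspeaker itself with the robot, let the stop push it, and leave the loose driver, the screwdriver and the tape beside the fixture where they are.

Things in the scene. Friction and masses are not known exactly. Their poses are not given: they have to be found in the camera images.
- fixture: Clamping fixture fixed to the bench: aluminium plate 220 (x) x 460 (y) x 12 mm, with a blue fixed jaw at its -y end and a blue sliding stop at its +y end. Origin: centre of the plate's underside. The stop slides along the fixture's y axis; the fixture may be turned on the bench. The plate's top is 12 mm above the bench; the fixed jaw is 58 mm high over the bench, 160 mm wide.
- jaw_face (a point): Middle of the fixed jaw's black rubber face, at (0, -130, 34) mm in the fixture's frame; the face looks to the fixture's +y.
- stop (a joint): Travel of the sliding stop in m: 0 fully open (its face 220 mm from the jaw's face), growing as it slides to the fixture's -y, towards the jaw; range 0 to 0.12. About 3 N of friction when the knob is loose; held fast when the knob is tight.
- stop_face (a point): Middle of the stop's black rubber face (it looks to the fixture's -y, towards the jaw), 34 mm above the bench. Behind it the stop is a blue face plate 150 mm wide, 18 mm thick, 56 mm high over the bench, then a blue block 130 (x) x 130 (y) mm whose top is 41 mm above the bench and whose rear end lies 145 mm behind the face.
- knob (a joint): Angle of the orange clamp knob in rad: 0 fully loose, growing clockwise seen from above, 1.5 is its tight end stop. The brake begins to bite at about 0.6 and holds well beyond 1.2. At 0 the knob's bar lies along the fixture's x axis (across the slide), at 1.5 nearly along the slide. Light to turn (under 0.3 N m).
- knob_grip (a point): Centre of the knob's bar grip, on the knob's vertical axis, 85 mm behind the stop's face, 81 mm above the bench. The bar is 66 mm long along this point's x axis, 18 mm wide along its y, and spans heights 65 to 97 mm above the bench; under it are a 32 mm round boss (59 to 69 mm) and a 20 mm stem. Nothing else within 60 mm at that height. A small white mark on top shows the +x end.
- speaker: Small black loudspeaker lying loose on its back on the plate between jaw and stop, drivers facing up: 170 (x) x 130 (y) x 78 mm, top about 90 mm above the bench (drivers 9 mm more), under 0.9 kg. Origin: centre of its underside, axes along its sides. It slides on the plate when pushed.
- woofer: Bystander: loose loudspeaker driver, 104 mm across, 45 mm high; origin at the centre of its underside.
- screwdriver: Bystander: screwdriver with a yellow handle, 200 mm long, lying along its x axis.
- tape: Bystander: blue ring of tape 90 mm across, 25 mm high, lying flat; origin at the centre of its underside.
Not all that is in view belongs to the job. Leave any turquoise look-alike of the speaker alone.

How it is judged:
By the outcome, as a careful person would: the job done as asked, in the order asked, and still so for the second after the job is handed in, with the robot touching nothing.
It also fails if it takes over 40 s, if anything falls off the work surface, if the arm or the gripper's body presses on something with over 40 N, if the wrist force passes 120 N, or if a joint passes its speed limit or range.

## Working session

There is one attempt and no reset: what is moved stays moved. The work goes in short steps, Python scripts to look and compute and a tool call to move; the robot and the scene stay as the last step left them, time stands still between calls to the robot, and variables do not carry over. Pictures are saved under pics/ and viewed, at most 10 in all, crops included, and the job is handed in when it is done.

Besides the shell and the picture viewer there is one more tool, called after "Emit:" as name([rows], argument=value, ...), one row to a line, values as JSON. apply_moves: Moves the arm, as the interface text tells. Its arguments: {"type":"object","properties":{"delta_pos":{"type":"array"},"twist":{"type":"array"},"gripper":{"type":"number"},"squeeze":{"type":"number"}},"required":["delta_pos","twist"]}

```bash
ls; mkdir -p pics; cat > h.py <<'E'
import numpy as np, cv2
from plant import robot
def cam(n):
    c=robot.read_camera(n); f=192/np.tan(np.radians(c["vertical_fov"])/2)
    c["K"]=np.array([[f,0,c["cx"]],[0,f,c["cy"]],[0,0,1.]]); c["R"]=np.array(c["R"]); c["t"]=np.array(c["t"]); return c
def plane(c,px,z):
    p=cv2.undistortPointsIter(np.float64(px).reshape(-1,1,2),c["K"],np.array([c["k1"],0,0,0,0.]),None,None,(3,50,1e-10)).reshape(-1,2)
    d=np.c_[p,np.ones(len(p))]@c["R"]; o=-c["R"].T@c["t"]
    return o+d*((z-o[2])/d[:,2])[:,None]
def proj(c,X):
    Y=np.atleast_2d(X)@c["R"].T+c["t"]; s=Y[:,:2]/Y[:,2:]; s=s*(1+c["k1"]*(s**2).sum(1,keepdims=True))
    return s*c["K"][0,0]+c["K"][:2,2]
def save(c,n): cv2.imwrite("pics/"+n,c["frame"][:,:,::-1])
E
python3 - <<'E'
from h import *
print(robot.tips_ahead,robot.read_state())
a=cam("top");b=cam("scene")
for c in(a,b): print(c["K"][0,0],c["k1"],-c["R"].T@c["t"])
save(a,"top0.png");save(b,"scene0.png")
E
```

```text
pics
0.025 {'t': 0.0, 'q': array([ 1.22560594e+00,  1.31170626e-01,  1.48926794e+00, -2.78779453e-05,
        1.52300450e+00, -8.54193435e-02]), 'dq': array([-0.00025501, -0.00028887, -0.00021057,  0.00135221, -0.00087704,
        0.0009813 ]), 'joint_torque': array([-1.25629725e-05, -5.59837639e+01, -4.91770685e+01,  7.69314333e-02,
        3.49753769e-02, -1.75662412e-04]), 'tool_pos': array([0.15393652, 0.57937398, 0.24258799]), 'orientation': array([-4.06851091e-01, -3.11476413e+00,  2.84851891e-03]), 'force': array([-1.1248747 , -0.53038581, -0.92851047]), 'wrist_torque': array([ 0.04165766, -0.01300332, -0.05988216]), 'gripper_force': 0.0, 'opening': 0.09297566776794387}
350.4045868985364 -0.10747455821328716 [0.38814867 0.07963918 0.8424462 ]
352.4975414816051 0.03274142146373916 [0.86134312 0.4074458  0.76980793]
```

View pics/top0.png

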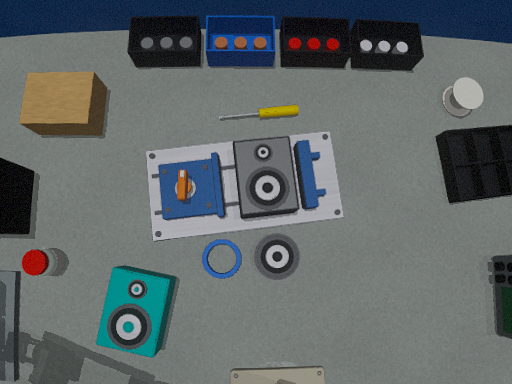

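View pics/scene0.png

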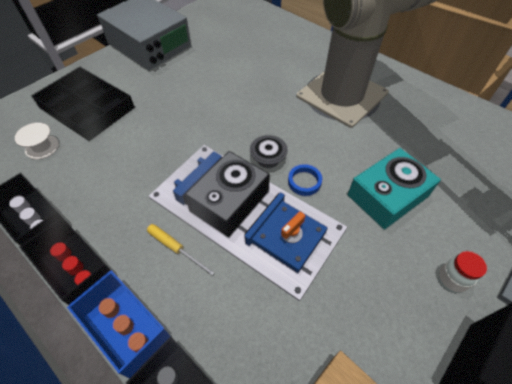

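The top view shows the fixture with corner screws at about (152,156), (327,136), (338,212) and (157,233).

Candidates:
- **Knob:** the orange bar at (183,185) on the blue stop. The orange discs at (240,43) in the blue bin and the red cap at (35,262) are not it.
- **Speaker:** the black one at (267,177) on the plate. The turquoise one at (137,310) is the look-alike.
- **Stop:** the blue block at (190,190). The tape at (222,258), the jaw at (308,175) and the blue bin are not it.

I choose the orange bar on the plate.

```bash
python3 - <<'E'
from h import *
a=cam("top");b=cam("scene")
# plate
def big(m,roi):
    z=np.zeros_like(m);x0,y0,x1,y1=roi;z[y0:y1,x0:x1]=m[y0:y1,x0:x1]
    cs,_=cv2.findContours(z,cv2.RETR_EXTERNAL,cv2.CHAIN_APPROX_NONE);return max(cs,key=cv2.contourArea).reshape(-1,2)
h=cv2.cvtColor(a["frame"],cv2.COLOR_RGB2HSV); 
print(a["frame"][150,200],a["frame"][120,200],a["frame"][225,200])
m=((h[:,:,2]>165)&(h[:,:,1]<40)).astype(np.uint8)*255
m=cv2.morphologyEx(m,cv2.MORPH_CLOSE,np.ones((9,9)))
m[:, :]=m
P=plane(a,big(m,(140,120,350,245)),.012)[:,:2]
(r)=cv2.minAreaRect(P.astype(np.float32)*1000);print("plate",r)
for n,c,roi in(("top",a,(150,150,230,220)),("scene",b,(270,200,320,245))):
    h=cv2.cvtColor(c["frame"],cv2.COLOR_RGB2HSV)
    m=((h[:,:,0]>5)&(h[:,:,0]<22)&(h[:,:,1]>130)&(h[:,:,2]>110)).astype(np.uint8)*255
    k=big(m,roi);print(n,cv2.minAreaRect(k),len(k))
    r=cv2.minAreaRect((plane(c,k,.097)[:,:2]*1000).astype(np.float32));print(" knob",r)
    x,y=k.mean(0).astype(int)
    cv2.imwrite(f"pics/c_{n}.png",cv2.resize(c["frame"][y-60:y+60,x-50:x+110,::-1],None,fx=4,fy=4))
E
```

```text
[172 171 177] [123 127 123] [172 172 179]
plate ((539.4745483398438, 73.15065002441406), (217.04879760742188, 456.5668029785156), 6.378705978393555)
top ((181.0, 184.5), (29.0, 8.0), 90.0) 81
 knob ((523.2599487304688, 208.77703857421875), (17.276674270629883, 63.519981384277344), 89.61174011230469)
scene ((293.2500305175781, 222.75001525878906), (7.071067810058594, 26.16295051574707), 45.0) 54
 knob ((526.0913696289062, 211.13673400878906), (16.08456039428711, 63.64710998535156), 89.26997375488281)
```

View pics/c_top.png

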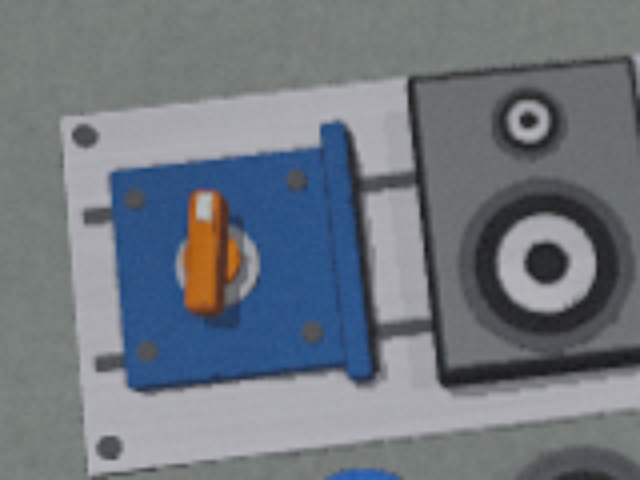

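The crop confirms the orange bar knob on the blue stop, with its white mark at the upper (+x) end. It sits left of the black speaker on the plate. I'll move above it.

Emit:
apply_moves([
  [-4.5,-2.6,0],
  [-4.5,-2.6,0],
  [-4.5,-2.6,0],
  [-4.5,-2.6,0],
  [-4.5,-2.6,0],
  [-4.5,-2.6,0],
  [-4.5,-2.6,0],
  [-4.5,-2.6,0],
], twist=[0,0,0,0,0,0,0,0])

```text
t: 1.2
tool_pos: [0.4495, 0.285, 0.2436]
orientation: [0.407, 3.115, 0.0]
force: [-0.9, 0.9, 0.0]
opening: 0.0928
gripper_force: 0.0
```

Emit:
apply_moves([
  [-4.6,-2.6,0],
  [-4.6,-2.7,0],
  [0,0,0],
  [0,0,0],
  [0,0,0],
  [0,0,0],
], twist=[0,0,-0.15,-0.15,0,0])

```text
t: 1.95
tool_pos: [0.5237, 0.2117, 0.2435]
orientation: [0.058, -3.141, 0.0]
force: [0.2, -0.6, -0.5]
opening: 0.093
gripper_force: 0.0
```

```bash
cat >> h.py <<'E'
from scipy.spatial.transform import Rotation as Ro
def tool():
    s=robot.read_state();R=Ro.from_rotvec(s["orientation"]).as_matrix();return s,R
E
python3 - <<'E'
from h import *
s,R=tool();print(s["t"],s["tool_pos"],s["q"].round(2),R.round(3))
w=cam("wrist");save(w,"w1.png")
h=cv2.cvtColor(w["frame"],cv2.COLOR_RGB2HSV)
m=((h[:,:,0]>5)&(h[:,:,0]<22)&(h[:,:,1]>130)&(h[:,:,2]>100)).astype(np.uint8)*255
cs,_=cv2.findContours(m,cv2.RETR_EXTERNAL,cv2.CHAIN_APPROX_NONE);k=max(cs,key=cv2.contourArea).reshape(-1,2)
print(cv2.boundingRect(k),cv2.minAreaRect((plane(w,k,.097)[:,:2]*1000).astype(np.float32)), -w["R"].T@w["t"])
E
```

```text
1.95 [0.5237117  0.2116609  0.24349516] [ 0.29  0.04  1.59  0.    1.52 -1.31] [[-0.999 -0.037 -0.   ]
 [-0.037  0.999 -0.   ]
 [ 0.    -0.    -1.   ]]
(242, 148, 28, 65) ((522.0545654296875, 209.40545654296875), (66.48197174072266, 27.12982749938965), 2.0832128524780273) [0.44750236 0.20895155 0.38349073]
```

View pics/w1.png

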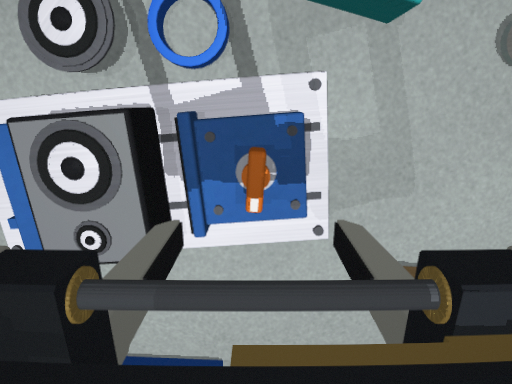

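The wrist view shows the knob bar at about (256,180), centred between the open fingers and nearly aligned with the tool. The speaker is at the left (80,180), well clear. I'll descend and grip.

Emit:
apply_moves([
  [0,0,3],
  [0,0,3],
  [0,0,3],
  [0,0,3],
  [0,0,2],
  [0,0,0.5],
  [0,0,0],
  [0,0,0],
], twist=[0,0,0,0,0,0,0,0])

```text
t: 3.0
tool_pos: [0.5249, 0.2118, 0.1001]
orientation: [-0.063, 3.139, 0.001]
force: [-0.6, 0.0, 0.8]
opening: 0.0928
gripper_force: 0.0
```

Emit:
apply_moves([
  [0,0,0],
  [0,0,0],
  [0,0,0],
  [0,0,0],
  [0,0,0],
  [0,0,0],
  [0,0,0],
  [0,0,0],
], twist=[0,0,0,0,0,0,0,0], gripper=1.0, squeeze=20)

```text
t: 4.0
tool_pos: [0.5238, 0.2111, 0.0986]
orientation: [0.063, -3.141, 0.001]
force: [-1.1, -1.3, 1.6]
opening: 0.0186
gripper_force: 19.7
```

Emit:
apply_moves([
  [-0.04,-0.5,0],
  [-0.04,-0.5,0],
  [-0.04,-0.5,0],
  [-0.04,-0.5,0],
  [-0.04,-0.5,0],
  [-0.03,-0.5,0],
  [-0.03,-0.5,0],
  [-0.03,-0.5,0],
], twist=[0,0,0,0,0,0,0,0])

```text
t: 5.0
tool_pos: [0.5282, 0.1718, 0.0986]
orientation: [0.063, -3.141, -0.002]
force: [-3.8, 6.5, 1.5]
opening: 0.0184
gripper_force: 19.7
```

Emit:
apply_moves([
  [-0.02,-0.3,0],
  [-0.02,-0.3,0],
  [-0.02,-0.3,0],
  [0,0,0],
], twist=[0,0,0,0])

```text
t: 5.5
tool_pos: [0.5293, 0.1627, 0.0986]
orientation: [0.063, -3.141, -0.001]
force: [-3.4, 4.4, 0.1]
opening: 0.0186
gripper_force: 19.7
```

```bash
python3 - <<'E'
from h import *
s,R=tool();print(s["t"],s["tool_pos"],s["force"],s["q"].round(2))
w=cam("top");cv2.imwrite("pics/t2.png",cv2.resize(w["frame"][110:260,140:360,::-1],None,fx=3.6,fy=3.6))
E
```

```text
5.5 [0.52925068 0.16267196 0.09859314] [-3.38207882  4.36060456  0.14946533] [ 0.21  0.12  1.77  0.    1.25 -1.41]
```

View pics/t2.png

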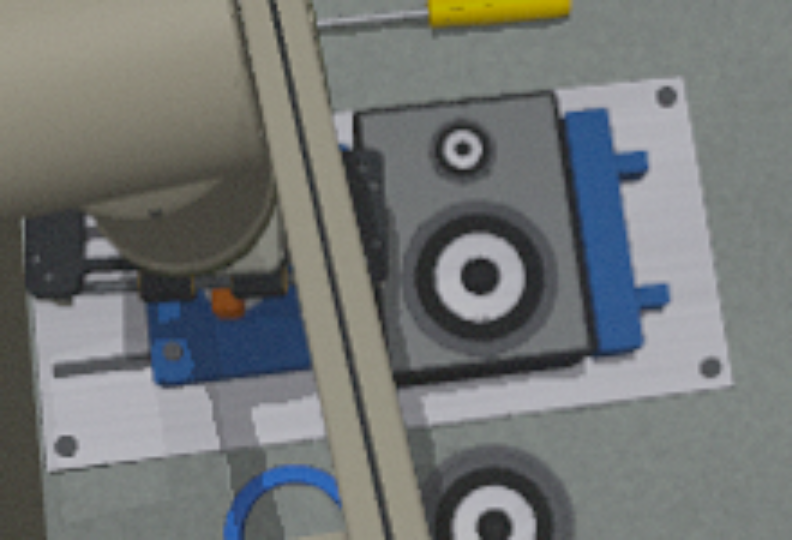

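The picture shows the speaker's right edge at (575,220), close to the jaw at (585,220). I'll continue in small steps and watch the force.

Emit:
apply_moves([
  [-0.01,-0.1,0],
  [-0.01,-0.1,0],
  [-0.01,-0.1,0],
], twist=[0,0,0])

```text
t: 5.92
tool_pos: [0.5295, 0.1601, 0.0986]
orientation: [0.063, -3.141, -0.002]
force: [-4.7, 6.8, 2.1]
opening: 0.0188
gripper_force: 19.7
```

Emit:
apply_moves([
  [0,-0.1,0],
  [0,-0.1,0],
], twist=[0,0])

```text
t: 6.18
tool_pos: [0.5297, 0.1581, 0.0986]
orientation: [0.063, -3.141, -0.002]
force: [-3.1, 6.4, 0.8]
opening: 0.0184
gripper_force: 19.7
```

Emit:
apply_moves([
  [-0.01,-0.1,0],
  [-0.01,-0.1,0],
], twist=[0,0])

```text
t: 6.42
tool_pos: [0.5298, 0.1571, 0.0986]
orientation: [0.063, -3.141, -0.004]
force: [-4.3, 13.3, 0.2]
opening: 0.018
gripper_force: 19.7
```

Emit:
apply_moves([
  [-0.01,-0.1,0],
  [0,0,0],
], twist=[0,0])

```text
t: 6.68
tool_pos: [0.5299, 0.157, 0.0986]
orientation: [0.064, -3.141, -0.006]
force: [-4.9, 14.3, 0.6]
opening: 0.0181
gripper_force: 19.7
```

Emit:
apply_moves([
  [0,-0.05,0],
  [0,0,0],
], twist=[0,0])

```text
t: 6.92
tool_pos: [0.5298, 0.157, 0.0986]
orientation: [0.064, -3.141, -0.007]
force: [-3.8, 17.5, 0.7]
opening: 0.0182
gripper_force: 19.7
```

Solid contact. Now I'll turn the knob clockwise (positive about the tool's downward z).

Emit:
apply_moves([
  [0,0,0],
  [0,0,0],
  [0,0,0],
  [0,0,0],
  [0,0,0],
  [0,0,0],
  [0,0,0],
  [0,0,0],
], twist=[0.15,0.15,0.15,0.15,0.15,0.15,0.15,0.15])

```text
t: 7.92
tool_pos: [0.5299, 0.1575, 0.0987]
orientation: [-1.724, -2.622, -0.007]
force: [-3.8, 18.9, 0.4]
opening: 0.0176
gripper_force: 20.0
```

Emit:
apply_moves([
  [0,0,0],
  [0,0,0],
  [0,0,0],
], twist=[0.12,0.1,0])

```text
t: 8.3
tool_pos: [0.53, 0.1575, 0.0988]
orientation: [-1.998, -2.42, -0.007]
force: [-3.6, 19.0, -0.4]
opening: 0.0181
gripper_force: 20.0
```

```bash
python3 - <<'E'
from h import *
s,R=tool();print(s["t"],s["tool_pos"],s["force"],s["wrist_torque"],s["q"].round(2),np.degrees(np.arctan2(R[1,1],R[0,1])))
E
```

```text
8.3 [0.53002913 0.15746863 0.09878754] [-3.56025874 18.98131109 -0.38041304] [ 3.16661335  0.74509345 -0.08334431] [0.19 0.12 1.77 0.01 1.25 0.  ] 10.930805517012239
```

Emit:
apply_moves([
  [0,0,0],
  [0,0,0],
], twist=[0.06,0])

```text
t: 8.55
tool_pos: [0.5301, 0.1571, 0.0988]
orientation: [-2.069, -2.361, -0.006]
force: [-3.8, 17.3, -0.1]
opening: 0.0182
gripper_force: 20.2
```

```bash
python3 - <<'E'
from h import *
s,R=tool();print(s["t"],s["tool_pos"],s["force"],s["wrist_torque"],np.degrees(np.arctan2(R[1,1],R[0,1])))
E
```

```text
8.55 [0.5301068  0.15707842 0.09879141] [-3.83628233 17.26791693 -0.1303098 ] [2.86245506 0.70458667 0.31453104] 7.544661152453439
```

The torque step shows the end stop. I'll release and lift.

Emit:
apply_moves([
  [0,0,0],
  [0,0,0],
  [0,0,0],
  [0,0,0],
], twist=[0,0,0,0], gripper=5.0)

```text
t: 9.05
tool_pos: [0.5305, 0.1538, 0.0987]
orientation: [2.072, 2.361, -0.0]
force: [0.4, 1.4, 0.6]
opening: 0.0491
gripper_force: 0.0
```

Emit:
apply_moves([
  [0,0,-1],
  [0,0,-2],
  [0,0,-3],
  [0,0,-4],
  [0,0,-4],
  [0,0,0],
], twist=[0,0,0,0,0,0])

```text
t: 9.8
tool_pos: [0.5329, 0.1547, 0.2451]
orientation: [2.067, 2.358, 0.012]
force: [0.7, -0.2, 0.5]
opening: 0.05
gripper_force: 0.0
```

Emit:
apply_moves([
  [5,0,0],
  [5,0,0],
  [5,0,0],
  [5,0,0],
  [0,0,0],
], twist=[0,0,0,0,0])

```text
t: 10.42
tool_pos: [0.5027, 0.3556, 0.2384]
orientation: [-2.066, -2.366, 0.0]
force: [-0.4, -0.3, 0.6]
opening: 0.0501
gripper_force: 0.0
```

```bash
python3 - <<'E'
from h import *
s,R=tool();print(s["t"],s["tool_pos"],s["force"],R.round(2))
w=cam("top");cv2.imwrite("pics/t3.png",cv2.resize(w["frame"][100:285,110:360,::-1],None,fx=3.2,fy=3.2))
w=cam("scene");cv2.imwrite("pics/s3.png",cv2.resize(w["frame"][130:310,140:360,::-1],None,fx=3.3,fy=3.3))
E
```

```text
10.425 [0.50272032 0.35559059 0.23839997] [-0.36270344 -0.31934397  0.55163186] [[-0.13  0.99 -0.  ]
 [ 0.99  0.13  0.  ]
 [ 0.   -0.   -1.  ]]
```

View pics/t3.png

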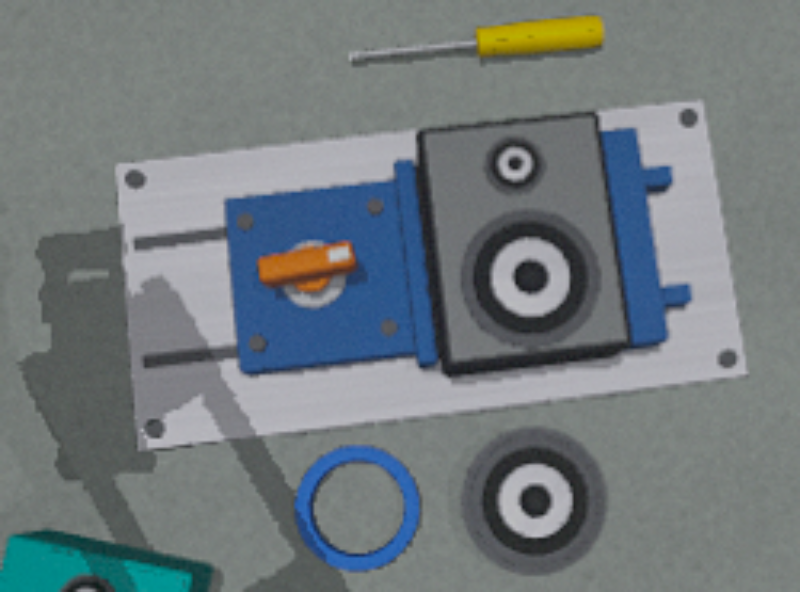

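View pics/s3.png

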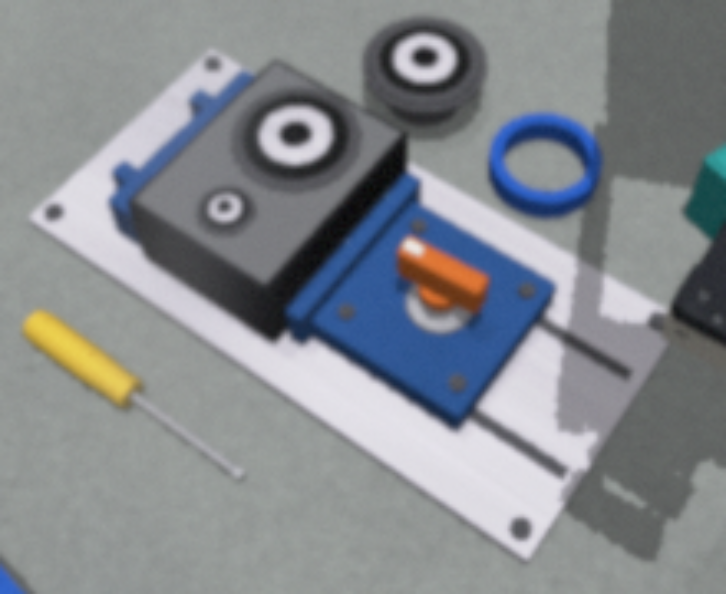

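Both views show the speaker flush between the stop (top view about (425,260)) and the jaw (620,240). The knob bar at (308,263) lies along the slide, and the driver, screwdriver and tape have not moved. I'll hand the job in.

```bash
python3 -c "
from plant import robot
print(robot.close_job())"
```

```text
the job is handed in; nothing more can be done
None
```

The stop holds the loudspeaker snugly against the jaw, the knob is turned clockwise to its tight end stop, the arm has let go and is clear, and the job was handed in at about 10.5 s.

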